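# Tap a loose outlet stop to stop, then centre it on its mark

### The job

On the wiring practice board a white outlet lies loose in its track: slide it gently until it touches the red stop, then push it back from its other side until it touches the blue stop, both by feel and without ramming it against them. Then tap it back so that it rests centred on the black mark, midway between the two places where it met the stops, and draw the hand clear. Leave the lamp, the tape and the screwdriver where they are.

Things in the scene. Friction and masses are not known exactly. Their poses are not given: they have to be found in the camera images.
- board: Wooden practice board fixed to the table, 270 x 380 mm, top face 45 mm above its origin. The track runs along its y axis (left-right), midway between two aluminium rails (10 mm high, inner faces at x = -46.5 and +46.5 mm). The black line (the mark) across the rails is at y = 0. Origin: on the table below the middle of the track at the mark.
- outlet: Loose white square outlet, 90 x 90 mm, 30 mm high (side faces upright to 26 mm), about 0.25 kg, too wide to grip; it slides on the board between the rails with 1.5 mm slack each side. Sliding takes 1 to 4 N; its thin shell and the stops stand at most 12 N. Origin: centre of its underside; centred when its y in the board's frame is 0.
- red_stop: Red stop on the board, mid-width of the track at its +y end: a post 16 mm wide (across the track) x 12 mm, 20 mm high, with a rigid buffer of the same width on its inner side. Origin: centre of the post's underside, 90 mm from the mark. How far the buffer stands out is not measured: the outlet meets it 16 to 26 mm off centre. Fingers over 16 mm apart pass either side of it.
- blue_stop: Blue stop, the mirror image of the red one, at the track's -y end, its post 90 mm from the mark. Its buffer is always set just like the red one's, so the mark is exactly midway between the places where the outlet meets the two.
- lamp: Bystander: black lampholder with a white globe bulb, 70 mm wide, 158 mm high, standing loose on the board beyond the track near its -y end (board x about +115 mm). Origin: centre of its underside.
- tape: Bystander: black roll of tape, 90 mm wide, 19 mm high, lying on the table at one side of the board. Origin: centre of its underside.
- screwdriver: Bystander: screwdriver about 190 mm long lying on the table at the other side of the board.
There are look-alikes about, which are no part of the job. Leave any pink or turquoise look-alike of the outlet alone.

How it is judged:
By the outcome, as a careful person would: the job done as asked, in the order asked, and still so for the second after the job is handed in, with the robot touching nothing.
It also fails if it takes over 64 s, if anything falls off the work surface, if the arm or the gripper's body presses on something with over 40 N, if the wrist force passes 120 N, or if a joint passes its speed limit or range.

### The arm

A 6-joint arm with a two-finger parallel gripper is mounted at the origin on the work surface. World frame = base frame: x ahead of the robot, y to its left, z up, the work surface at z = 0. Lengths are in m, angles in rad, forces in N, time in s.
With the tool pointing down it reaches from about 0.35 to 0.925 m from the base axis. Payload 6.4 kg.
Tool frame: the origin (TCP) lies on the centre line of the jaws, within the pads' length; the fingertips stand 19 mm ahead of it and the grasp point (between the pads) is the TCP; z points along the fingers, y is the direction in which the jaws open and shut (so a half turn about z gives the same grasp; the last joint's range is limited). The gripper opens to 85 mm and grips with 20 to 120 N. Pads are 22 mm wide; open, the fingers measure 114 mm over their backs; the gripper's body (76 mm by 85 mm) begins 54 mm behind the grasp point. The pads swing forward as they close: fully open they stand 13 mm farther back than shut.
Start: joints at [1.041, 0.245, 1.558, -0, 1.339, -0.174], TCP at [0.226, 0.609, 0.25] pointing down, gripper open.
Joint ranges: [-3.13, 3.13], [-1.02, 2.26], [0.13, 2.54], [-0.95, 4.09], [0.21, 2.88], [-2.74, 2.74]. Speed limits (rad/s): [2.57, 2.57, 3.14, 3.14, 3.14, 3.14].

### API

Orientations are given as a rotation vector (axis times angle).
In Python, from rig import manip gives the robot as it stands.
- The arm moves only by the shell command python3 -m creep 'ROWS' [OPENING] [FORCE]. ROWS is a JSON object of lists of equal length, an entry for each row: "translation": the shift along the tool's x, y, z in m, a list of three; "twist": the turn, a rotation vector about the tool's x, y, z in degrees, a list of three. A call has 1 to 8 rows; each row shifts and turns the commanded pose from where the row before left it, along the tool's axes as they then stand; what a row does not reach is not made up. A row lasts 1/10 s, in which the tool goes at most 50 mm and 8.59 degrees, less where a joint would pass 70% of its speed; a pose out of reach is approached as far as the arm can. A call is refused whole if a number of a shift passes 0.05 or a number of a turn 8.59, either way. A call with a gripper value outside its range is refused whole. OPENING is the closure, from 0 (fully open) to 1 (shut), set as the call begins (- or left out, the last holds). The fingers move at their own pace and stop on an object; FORCE is the grip in N (left out, the last holds). Time passes only in rows, so rows that do not move let the fingers close. It gives the time, the measured TCP pose, the force and the opening at its end, in the units of the state.
- manip.sense(): the state, without advancing time (a new reading comes with each control period).
- manip.grab_frame(name): name is "scene" or "side" or "wrist"; returns (picture, depth): 420x560x3 uint8, red, green, blue; 420x560 float32, m along the optical axis (not along the pixel's ray), 0 where there is no reading.
- manip.calibration(name): a dict with "fovy" (degrees; the focal length in pixels is half the picture's height over the tangent of half this angle, whatever the lens; pixels are square), "cx", "cy" (the principal point, pixels), "xyz" and "orientation" of the camera in the world. Camera axes: x right, y down, z forward; pixel columns grow to the right and rows downward; lengths in m; the calibration is good to about 2 mm. A picture is of the moment at which its call begins: read the wrist's pose just before it. calibration takes no time and is no camera call; for the wrist camera it gives the pose at the moment of the call.
- manip.close_job(): hands the job in, once; it reports no verdict.
The state is a dict: "time": time; "q": joint angles; "qd": joint speeds; "tau": joint torques, N m; "position": TCP position; "eef_rot": TCP orientation; "contact_force": force on the tool from outside, world axes, zero at the start; "moment": the same for the moment, N m; "width": finger opening in m.
Only numpy, scipy, OpenCV 4.12 (cv2) and the standard library are available. Lean on these libraries where they do the work, as an engineer would, in place of code of your own. Each camera call takes 0.05 s, during which the arm holds its last target.

## Working session

There is one attempt and no reset: what is moved stays moved. The work goes in short steps, Python scripts to look and compute and a shell command to move; the robot and the scene stay as the last step left them, time stands still between calls to the robot, and variables do not carry over. Pictures are saved under pics/ and viewed, and the job is handed in when it is done.

```bash
mkdir -p pics; ls; python3 - <<'E'
from rig import manip
import cv2
print(manip.sense())
for n in ["scene","side","wrist"]:
    print(n,manip.calibration(n))
    p,d=manip.grab_frame(n)
    cv2.imwrite(f"pics/{n}0.png",p[:,:,::-1])
    import numpy as np; np.save(f"pics/{n}0_d.npy",d)
E
```

```text
pics
{'time': 0.0, 'q': array([ 1.04087701e+00,  2.45839987e-01,  1.55903347e+00, -2.96741926e-05,
        1.33868566e+00, -1.74072152e-01]), 'qd': array([ 5.98209597e-05,  9.74996980e-04, -5.02845036e-06,  6.45423534e-04,
       -1.70568684e-03, -8.79997330e-06]), 'tau': array([ 9.27567598e-04, -4.29520547e+01, -3.26123643e+01, -1.37804423e-04,
        5.40228197e-03, -9.52671030e-06]), 'position': array([0.22616303, 0.60882211, 0.24915325]), 'eef_rot': array([-5.55892888e-01, -3.09135728e+00,  2.91455151e-03]), 'contact_force': array([ 0.07767647, -0.00427271, -0.42055728]), 'moment': array([ 0.00673856,  0.02476018, -0.03567392]), 'width': 0.08558863280595684}
scene {'fovy': 53.77404745352701, 'cx': 276.16890055191874, 'cy': 210.91646009503856, 'xyz': array([1.27899596, 0.1678028 , 0.83302504]), 'orientation': array([-1.56667335, -1.97562032,  0.8245958 ])}
side {'fovy': 55.14758026619166, 'cx': 275.2706039391318, 'cy': 208.77504983364213, 'xyz': array([0.40304452, 0.6350136 , 0.77992444]), 'orientation': array([-0.20944514,  2.88444265, -1.10633818])}
wrist {'fovy': 66.64068989789247, 'cx': 272.700615043881, 'cy': 204.5373088192423, 'xyz': array([0.15280818, 0.63664768, 0.37339861]), 'orientation': array([2.36224091, 1.64243261, 0.25221561])}
```

View pics/scene0.png

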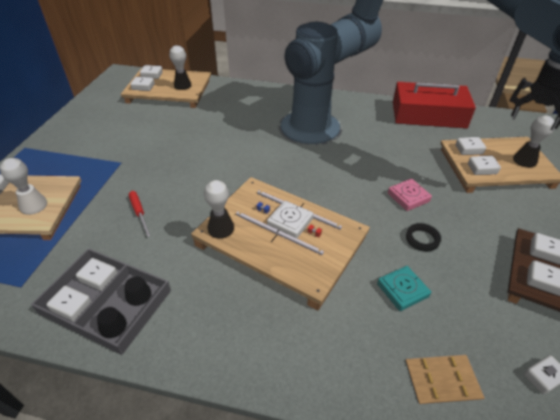

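View pics/side0.png

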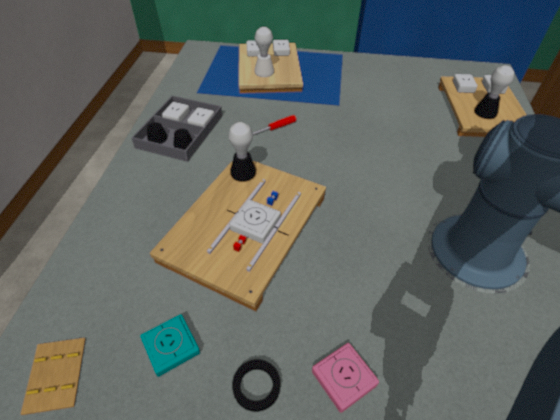

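View pics/wrist0.png

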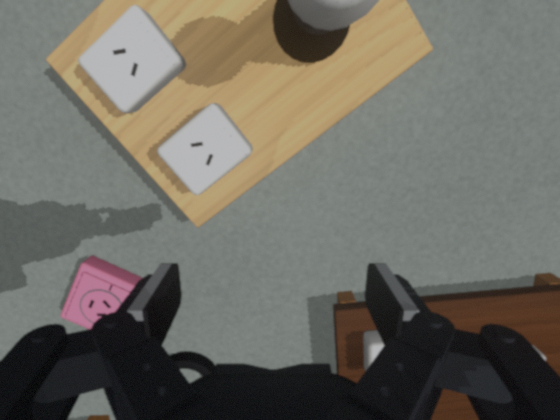

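The outlet sits between the rails and stops: scene (290,216), side (255,220), with red at scene (314,229) and blue at (262,207). Next I'll enlarge the crops and measure the board.

```bash
cat > h.py <<'E'
import numpy as np, cv2
from scipy.spatial.transform import Rotation as R
def pts(d,c):
    H,W=d.shape; f=H/2/np.tan(np.radians(c["fovy"])/2)
    v,u=np.mgrid[:H,:W]
    P=np.stack([(u-c["cx"])/f*d,(v-c["cy"])/f*d,d],-1)
    return P@R.from_rotvec(c["orientation"]).as_matrix().T+c["xyz"]
def proj(p,c,H=420):
    f=H/2/np.tan(np.radians(c["fovy"])/2)
    q=(np.atleast_2d(p)-c["xyz"])@R.from_rotvec(c["orientation"]).as_matrix()
    return np.stack([q[:,0]/q[:,2]*f+c["cx"],q[:,1]/q[:,2]*f+c["cy"]],-1)
E
python3 - <<'E'
from h import *
from rig import manip
ims=[]
for n,(u,v) in dict(scene=(285,235),side=(245,225)).items():
    p=cv2.imread(f"pics/{n}0.png"); d=np.load(f"pics/{n}0_d.npy"); c=manip.calibration(n)
    P=pts(d,c)
    ims.append(cv2.resize(p[v-85:v+85,u-100:u+100],None,fx=4,fy=3.5,interpolation=cv2.INTER_CUBIC)[:, :])
    cv2.imwrite(f"pics/{n}_crop.png",ims[-1])
    q=dict(scene=dict(outlet=(290,216),red=(314,229),blue=(262,207),boardR=(368,232),table=(300,340),c1=(252,184),c2=(196,232),c3=(315,295)),side=dict(outlet=(255,220),red=(240,243),blue=(272,198),wood=(200,250),table=(300,340)))[n]
    for k,(a,b) in q.items(): print(n,k,np.round(P[b,a],4))
E
```

```text
scene outlet [0.5389 0.0356 0.0769]
scene red [0.5542 0.1017 0.0601]
scene blue [ 0.506  -0.0476  0.0596]
scene boardR [0.4757 0.242  0.0008]
scene table [ 8.312e-01  1.206e-01 -7.000e-04]
scene c1 [ 0.4048 -0.104   0.045 ]
scene c2 [ 0.621  -0.1937  0.0457]
scene c3 [0.7416 0.1357 0.0471]
side outlet [0.5301 0.0476 0.0738]
side red [0.5531 0.1099 0.0634]
side blue [ 0.5031 -0.0372  0.0632]
side wood [0.6419 0.1289 0.045 ]
side table [ 0.3979  0.2839 -0.0035]
```

View pics/scene_crop.png

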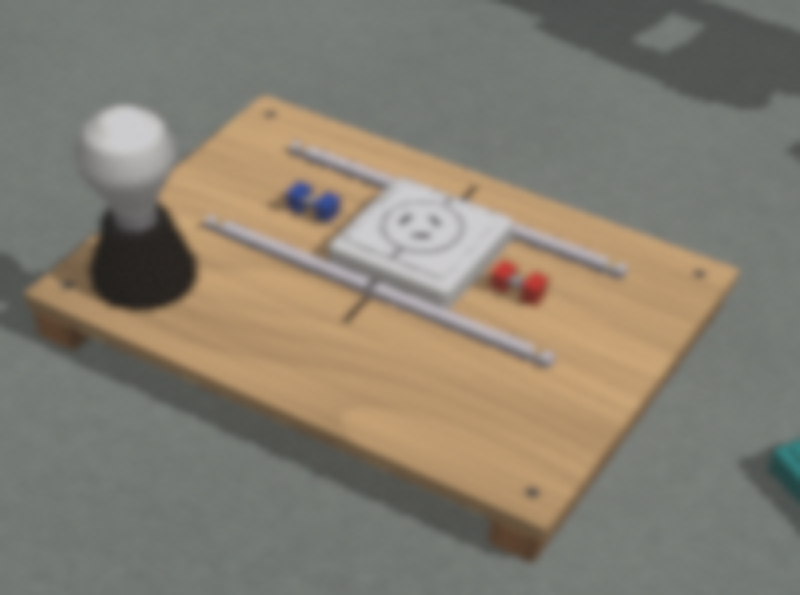

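View pics/side_crop.png

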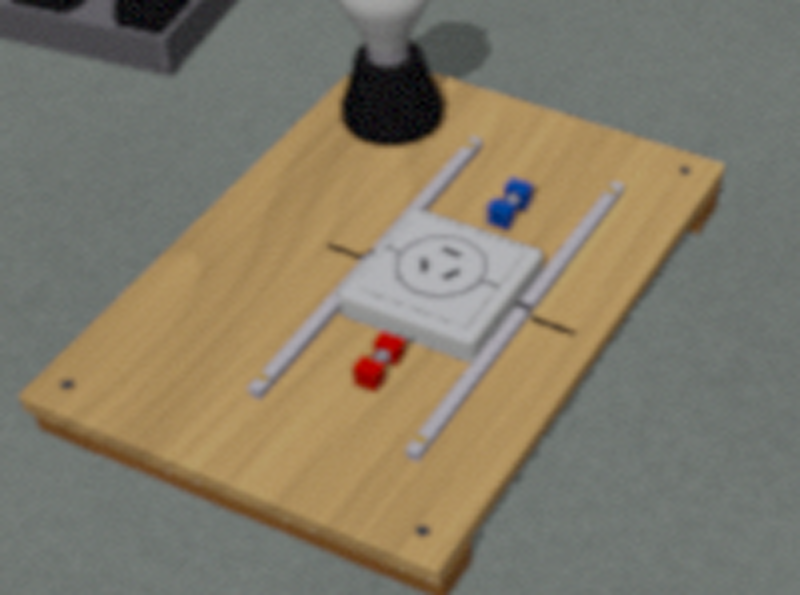

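The scene crop confirms it: a white square outlet between two aluminium rails, with the black mark just off its centre and the blue and red stops at either end. The pink and turquoise blocks lie elsewhere. Now I'll fit the board pose.

```bash
python3 - <<'E'
from h import *
from rig import manip
Tm=R.from_rotvec(manip.sense()["eef_rot"]).as_matrix(); print(np.round(Tm,3))
for n in ["scene","side"]:
    p=cv2.imread(f"pics/{n}0.png"); d=np.load(f"pics/{n}0_d.npy"); c=manip.calibration(n)
    P=pts(d,c); h=cv2.cvtColor(p,cv2.COLOR_BGR2HSV).astype(int)
    box=(abs(P[...,0]-.57)<.25)&(abs(P[...,1]-.02)<.28)&(d>0)
    m=box&(abs(P[...,2]-.045)<.012)
    k,l,st,_=cv2.connectedComponentsWithStats(m.astype(np.uint8)); i=1+np.argmax(st[1:,4])
    r=cv2.minAreaRect(P[l==i][:,:2].astype(np.float32)); print(n,r, np.round(cv2.boxPoints(r),3).tolist())
    near=box&(P[...,2]>.03)
    red=near&((h[...,0]<8)|(h[...,0]>172))&(h[...,1]>170)
    blue=near&(abs(h[...,0]-115)<12)&(h[...,1]>130)
    for q,mm in (("red",red),("blue",blue)):
        kk,ll,ss,cc=cv2.connectedComponentsWithStats(mm.astype(np.uint8))
        for j in range(1,kk): print(q,cc[j].round(1),ss[j,4],P[ll==j].mean(0).round(4))
    w=near&(h[...,1]<30)&(h[...,2]>120)&(P[...,2]>.068)&(P[...,2]<.082)&(abs(P[...,0]-.535)<.09)&(abs(P[...,1]-.04)<.1)
    r=cv2.minAreaRect(P[w][:,:2].astype(np.float32)); print("outlet",w.sum(),P[w].mean(0).round(4),r)
E
```

```text
[[-0.937  0.348 -0.001]
 [ 0.348  0.937 -0.001]
 [ 0.    -0.001 -1.   ]]
scene ((0.561898410320282, 0.017017826437950134), (0.3812781572341919, 0.27370306849479675), 70.79307556152344) [[0.3700000047683716, -0.11800000071525574], [0.628000020980835, -0.20800000429153442], [0.7540000081062317, 0.15199999511241913], [0.4950000047683716, 0.24199999868869781]]
red [310.  227.2] 8 [0.5555 0.0913 0.0654]
red [318.4 231. ] 13 [0.5634 0.1141 0.0653]
blue [259.2 204.8] 6 [ 0.504  -0.0559  0.064 ]
blue [266.1 208.3] 9 [ 0.5121 -0.0346  0.0633]
outlet 824 [0.5388 0.0359 0.0747] ((0.533631443977356, 0.03472926467657089), (0.09042657166719437, 0.08756009489297867), 69.88426208496094)
side ((0.5628730058670044, 0.016651824116706848), (0.3834279477596283, 0.2716802954673767), 70.74575805664062) [[0.3709999918937683, -0.11999999731779099], [0.628000020980835, -0.20900000631809235], [0.7540000081062317, 0.15299999713897705], [0.49799999594688416, 0.24199999868869781]]
red [249. 162.] 1 [ 0.5755 -0.1238  0.0952]
red [242.2 238.5] 37 [0.5511 0.0958 0.062 ]
red [236.9 246.1] 52 [0.559  0.1167 0.0598]
blue [243. 162.] 1 [ 0.5885 -0.113   0.1029]
blue [234. 167.] 1 [ 0.6131 -0.1131  0.0826]
blue [246. 170.] 1 [ 0.5811 -0.1089  0.0803]
blue [246. 173.] 1 [ 0.5815 -0.1084  0.0703]
blue [251. 173.] 1 [ 0.57   -0.1158  0.0651]
blue [253. 173.] 1 [ 0.5657 -0.1207  0.0612]
blue [233. 174.] 1 [ 0.6162 -0.1081  0.0622]
blue [236. 174.] 1 [ 0.6072 -0.1048  0.0665]
blue [248. 175.] 1 [ 0.5762 -0.1072  0.0651]
blue [249. 177.] 1 [ 0.5739 -0.1072  0.0583]
blue [271.9 197.8] 56 [ 0.5036 -0.0398  0.0612]
outlet 1073 [0.5313 0.041  0.0737] ((0.5322296023368835, 0.036443792283535004), (0.08904837816953659, 0.09064212441444397), 68.72552490234375)
```

Board fit: origin is about (0.533, 0.030). Board +y points along (0.329, 0.944), since the red and blue stops lie at an angle of 70.8°, and the rectangle fit gives 381x273 mm against the stated 380x270. The outlet is at about y=+5 mm. I'll approach with the fingers about 42 mm apart across the track, so they straddle the stops.

```bash
python3 -m creep '{"translation":[[-0.03,-0.03,0],[-0.035,-0.035,0],[-0.035,-0.035,0],[-0.035,-0.035,0],[-0.035,-0.035,0],[-0.035,-0.035,0],[-0.035,-0.035,0],[-0.035,-0.035,0]],"twist":[[0,0,0],[0,0,0],[0,0,0],[0,0,0],[0,0,0],[0,0,0],[0,0,0],[0,0,0]]}' 0.5 20
python3 -m creep '{"translation":[[-0.035,-0.035,0],[-0.035,-0.035,0],[-0.035,-0.035,0],[-0.035,-0.035,0],[-0.035,-0.035,0],[-0.035,-0.035,0],[0,0,0]],"twist":[[0,0,0],[0,0,0],[0,0,0],[0,0,0],[0,0,0],[0,0,0],[0,0,0]]}'
python3 -m creep '{"translation":[[0,0,0],[0,0,0],[0,0,0],[0,0,0],[0,0,0],[0,0,0],[0,0,0],[0,0,0]],"twist":[[0,0,8],[0,0,8],[0,0,8],[0,0,8],[0,0,8],[0,0,8],[0,0,8],[0,0,8]]}'
python3 -m creep '{"translation":[[0,0,0],[0,0,0],[0,0,0],[0,0,0]],"twist":[[0,0,8.5],[0,0,8.35],[0,0,8],[0,0,0]]}'
```

```text
time: 0.95
position: [0.3886, 0.2539, 0.2502]
eef_rot: [0.555, 3.092, 0.0]
contact_force: [1.7, 0.3, -0.3]
width: 0.0424
time: 1.65
position: [0.5136, -0.0189, 0.2503]
eef_rot: [0.566, 3.09, -0.002]
contact_force: [0.2, 0.3, 0.9]
width: 0.0425
time: 2.45
position: [0.5117, -0.0136, 0.25]
eef_rot: [-2.115, -2.322, 0.0]
contact_force: [-0.5, 0.5, -0.1]
width: 0.0429
time: 2.85
position: [0.5117, -0.0137, 0.25]
eef_rot: [-2.56, -1.82, 0.0]
contact_force: [0.8, 0.3, 0.0]
width: 0.0427
```

```bash
python3 - <<'E'
from h import *
from rig import manip
s=manip.sense();Tm=R.from_rotvec(s["eef_rot"]).as_matrix(); print(np.round(Tm,4),np.degrees(np.arctan2(Tm[1,0],Tm[0,0])),s["q"].round(3))
c=manip.calibration("wrist");p,d=manip.grab_frame("wrist")
print([manip.sense()["contact_force"].round(2).tolist() for _ in range(3)])
P=pts(d,c);np.save("pics/w1P.npy",P);cv2.imwrite("pics/w1.png",p[:,:,::-1])
E
```

```text
[[ 3.286e-01  9.445e-01 -6.000e-04]
 [ 9.445e-01 -3.286e-01  3.000e-04]
 [ 1.000e-04 -6.000e-04 -1.000e+00]] 70.81596021947425 [-0.249 -0.082  1.906  0.     1.318  0.086]
[[-0.5, -0.23, -0.64], [-0.5, -0.23, -0.64], [-0.5, -0.23, -0.64]]
```

View pics/w1.png

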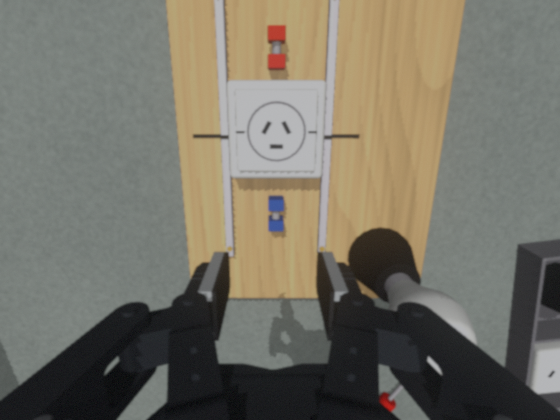

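The wrist view shows the outlet at (276,130), the mark near row 136, red stop parts at (277,35) and (277,61), and blue at (276,205) and (276,225). The lamp is at lower right, clear of the track. I'll measure the track from this view.

```bash
python3 - <<'E'
from h import *
p=cv2.imread("pics/w1.png");P=np.load("pics/w1P.npy");h=cv2.cvtColor(p,cv2.COLOR_BGR2HSV).astype(int)
a=np.radians(70.77);Y=np.array([np.cos(a),np.sin(a)]);X=np.array([np.sin(a),-np.cos(a)])
O=np.array([.533,.030])
B=np.stack([(P[...,:2]-O)@X,(P[...,:2]-O)@Y,P[...,2]],-1)
z=P[...,2]
roi=np.zeros(z.shape,bool);roi[:250,150:450]=1
for q,m in (("red",((h[...,0]<8)|(h[...,0]>172))&(h[...,1]>150)),("blue",(abs(h[...,0]-115)<12)&(h[...,1]>130))):
    k,l,s,cc=cv2.connectedComponentsWithStats((m&roi).astype(np.uint8))
    for j in range(1,k):
        if s[j,4]>20:
            b=B[l==j]; t=b[b[:,2]>.06]; print(q,cc[j].round(1),s[j,4],(t.min(0)*1e3).round(1),(t.max(0)*1e3).round(1))
w=roi&(z>.069)&(z<.08)&(h[...,1]<40)
k,l,s,cc=cv2.connectedComponentsWithStats(w.astype(np.uint8));j=1+np.argmax(s[1:,4])
b=B[l==j];r=cv2.minAreaRect((b[:,:2]*1e3).astype(np.float32));print("outlet",r,b[:,2].mean())
# rails: column profile at z .055 level
rl=roi&(z>.050)&(z<.060)&(h[...,1]<50)&(h[...,2]>110)
k,l,s,cc=cv2.connectedComponentsWithStats(rl.astype(np.uint8))
for j in range(1,k):
    if s[j,4]>60:
        b=B[l==j];print("rail",s[j,4],np.polyfit(b[:,1],b[:,0],1).round(4),(b.min(0)*1e3).round(1),(b.max(0)*1e3).round(1))
dk=roi&(h[...,2]<70)&(abs(B[...,0])>.055)&(abs(B[...,0])<.085)&(abs(B[...,1])<.03)
for sg in (-1,1):
    b=B[dk&(np.sign(B[...,0])==sg)];print("mark",len(b),b.mean(0)*1e3)
E
```

```text
red [276.1  32.8] 246 [-11.   29.8  63.1] [  3.   92.7 374.1]
red [276.1  61. ] 235 [-11.1  59.4  62.4] [ 3.2 70.8 67.6]
blue [275.9 204.5] 127 [ -9.5 -73.7  63.2] [  2.7  29.8 374.1]
blue [275.5 225. ] 108 [ -9.6 -95.9  63.6] [  1.9  29.8 374.1]
outlet ((-4.092887878417969, 4.846469879150391), (89.30553436279297, 88.32019805908203), 0.02380428835749626) 0.07446704538907069
rail 1211 [ 0.0056 -0.0546] [-58.6  -0.5  50.1] [-50.2 115.1  57.9]
rail 1205 [-0.0053  0.0466] [42.3 -1.2 50.4] [ 50.8 115.3  57.7]
rail 870 [-0.005  -0.0546] [ -58.6 -124.1   50.1] [-50.3  -2.2  57.6]
rail 852 [0.0068 0.0466] [  42.2 -123.4   50.1] [50.7 -4.2 57.8]
mark 0 [nan nan nan]
mark 0 [nan nan nan]<stdin>:24: RuntimeWarning: Mean of empty slice.
  ret = um.true_divide(
```

Refined track origin is about (0.5287, 0.0298), with the outlet at about +6 mm. I'll move to y≈-62 mm and descend straddling the blue stop.

```bash
python3 -m creep '{"translation":[[-0.015,0.002,0],[0,0,0.03],[0,0,0.04],[0,0,0.04],[0,0,0.02],[0,0,0.01],[0,0,0]],"twist":[[0,0,0],[0,0,0],[0,0,0],[0,0,0],[0,0,0],[0,0,0],[0,0,0]]}'
python3 - <<'E'
from h import *
from rig import manip
c=manip.calibration("wrist");p,d=manip.grab_frame("wrist");cv2.imwrite("pics/w2.png",p[:,:,::-1])
p,d=manip.grab_frame("side");cv2.imwrite("pics/s2.png",cv2.resize(p[130:290,140:360,::-1],None,fx=3.6,fy=3.6,interpolation=cv2.INTER_CUBIC))
E
```

```text
time: 3.6
position: [0.5083, -0.0287, 0.1092]
eef_rot: [-2.558, -1.82, 0.003]
contact_force: [0.2, 0.5, -0.1]
width: 0.043
```

View pics/w2.png

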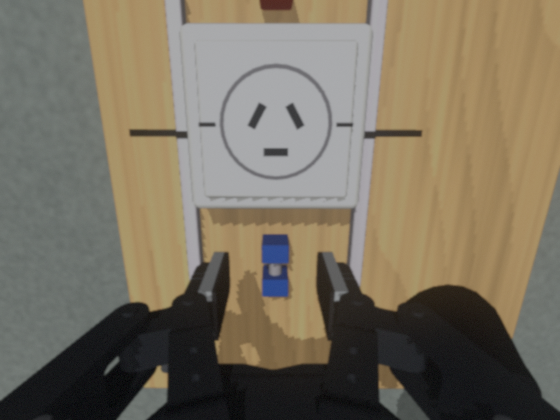

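View pics/s2.png

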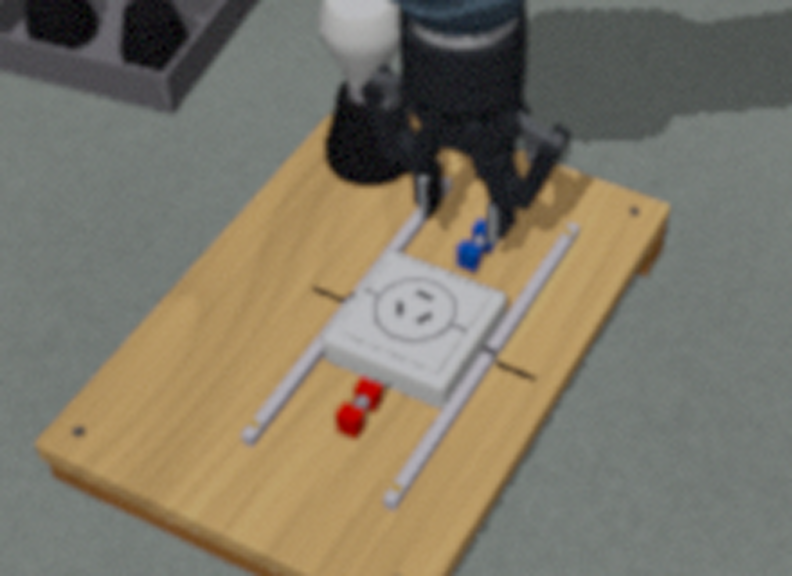

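The fingers straddle the blue stop centrally: fingers at (215,280) and (330,280), stop at (275,265). The right knuckle is near the lamp, so I'll measure that clearance before going lower.

```bash
python3 - <<'E'
from h import *
from rig import manip
a=np.radians(70.8);Y=np.array([np.cos(a),np.sin(a)]);X=np.array([np.sin(a),-np.cos(a)]);O=np.array([.5287,.0298])
for n,f in (("scene","pics/scene0_d.npy"),("side","pics/side0_d.npy")):
    P=pts(np.load(f),manip.calibration(n)).reshape(-1,3)
    B=np.c_[(P[:,:2]-O)@X,(P[:,:2]-O)@Y,P[:,2]]
    m=(abs(B[:,0]-.115)<.07)&(abs(B[:,1]+.12)<.09)&(B[:,2]>.06)&(B[:,2]<.21)
    for z0 in np.arange(.06,.21,.02):
        b=B[m&(B[:,2]>=z0)&(B[:,2]<z0+.02)]
        if len(b)>5: print("lamp",n,z0.round(2),len(b),(b.min(0)*1e3).round(),(b.max(0)*1e3).round())
for n in ("scene","side"):
    c=manip.calibration(n);p,d=manip.grab_frame(n);np.save(f"pics/{n}2_d.npy",d)
    if n=="scene": cv2.imwrite("pics/sc2.png",cv2.resize(p[120:300,140:380,::-1],None,fx=3.3,fy=3.3,interpolation=cv2.INTER_CUBIC))
    P=pts(d,c).reshape(-1,3);B=np.c_[(P[:,:2]-O)@X,(P[:,:2]-O)@Y,P[:,2]]
    m=(abs(B[:,0])<.1)&(abs(B[:,1]+.062)<.04)&(B[:,2]>.08)&(B[:,2]<.26)
    for z0 in np.arange(.08,.26,.02):
        b=B[m&(B[:,2]>=z0)&(B[:,2]<z0+.02)]
        if len(b)>5: print("hand",n,z0.round(2),len(b),(b.min(0)*1e3).round(),(b.max(0)*1e3).round())
E
```

```text
lamp scene 0.06 202 [  45. -158.   60.] [153. -31.  80.]
lamp scene 0.08 165 [  98. -155.   80.] [ 146. -105.  100.]
lamp scene 0.1 163 [  97. -155.  100.] [ 141. -110.  119.]
lamp scene 0.12 46 [ 112. -140.  120.] [ 136. -115.  140.]
lamp scene 0.14 52 [ 114. -137.  140.] [ 143. -108.  160.]
lamp scene 0.16 168 [  95. -158.  160.] [ 147. -104.  180.]
lamp scene 0.18 253 [  94. -155.  180.] [ 146. -106.  200.]
lamp scene 0.2 72 [ 104. -144.  200.] [ 132. -119.  206.]
lamp side 0.06 183 [  46. -155.   60.] [148. -38.  80.]
lamp side 0.08 167 [  90. -151.   80.] [ 141. -105.  100.]
lamp side 0.1 145 [  94. -151.  100.] [ 139. -108.  119.]
lamp side 0.12 53 [  99. -140.  120.] [ 128. -115.  139.]
lamp side 0.14 66 [  91. -135.  141.] [ 131. -105.  160.]
lamp side 0.16 164 [  87. -150.  160.] [ 139. -103.  180.]
lamp side 0.18 255 [  87. -154.  180.] [ 141. -104.  200.]
lamp side 0.2 48 [ 106. -143.  200.] [ 128. -118.  204.]
hand scene 0.08 14 [-28. -72.  93.] [ 30. -52. 100.]
hand scene 0.1 88 [-25. -71. 100.] [ 37. -51. 120.]
hand scene 0.12 71 [-49. -69. 120.] [ 37. -50. 140.]
hand scene 0.14 131 [-53. -74. 140.] [ 58. -46. 159.]
hand scene 0.16 186 [-61. -74. 160.] [ 64. -44. 180.]
hand scene 0.18 229 [-67. -76. 180.] [ 69. -42. 200.]
hand scene 0.2 96 [  8. -74. 200.] [ 57. -48. 219.]
hand scene 0.22 186 [-13. -91. 220.] [ 39. -24. 240.]
hand scene 0.24 232 [-11. -89. 240.] [ 41. -24. 260.]
hand side 0.08 12 [-24. -72.  93.] [ 31. -50. 100.]
hand side 0.1 93 [-32. -70. 100.] [ 38. -49. 120.]
hand side 0.12 97 [-46. -73. 121.] [ 53. -48. 140.]
hand side 0.14 231 [-54. -80. 140.] [ 57. -45. 160.]
hand side 0.16 262 [-61. -77. 160.] [ 63. -44. 180.]
hand side 0.18 420 [-65. -73. 180.] [ 69. -41. 200.]
hand side 0.2 117 [-48. -72. 200.] [ 53. -42. 219.]
hand side 0.22 221 [-36. -70. 220.] [ 30. -23. 240.]
hand side 0.24 265 [-36. -78. 240.] [ 29. -22. 260.]
```

View pics/sc2.png

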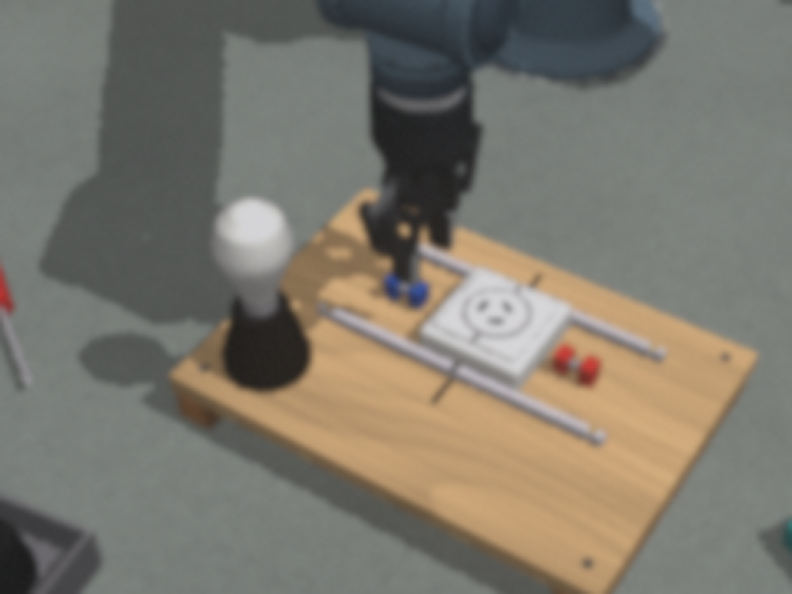

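The lamp is centred at about (119,-130) mm with a 35 mm radius. The nearest point of the hand is about 70 mm from that centre, so it is safe. The tips are 16 mm ahead of the TCP. Descending.

```bash
python3 -m creep '{"translation":[[0,0,0.02],[0,0,0.014],[0,0,0.005],[0,0,0],[0,0,0]],"twist":[[0,0,0],[0,0,0],[0,0,0],[0,0,0],[0,0,0]]}'
python3 -m creep '{"translation":[[0.002,0,0],[0.002,0,0],[0.002,0,0]],"twist":[[0,0,0],[0,0,0],[0,0,0]]}'
cat > f.py <<'E'
import numpy as np
from rig import manip
s=manip.sense();a=np.radians(70.8);Y=np.array([np.cos(a),np.sin(a)]);X=np.array([np.sin(a),-np.cos(a)]);O=np.array([.5287,.0298])
p=s["position"];F=s["contact_force"]
print("t %.2f x %.2f y %.2f z %.2f | Fx %.2f Fy %.2f Fz %.2f"%(s["time"],*(1e3*np.array([(p[:2]-O)@X,(p[:2]-O)@Y,p[2]])),F[:2]@X,F[:2]@Y,F[2]))
E
python3 f.py
```

```text
time: 4.3
position: [0.5094, -0.0292, 0.0718]
eef_rot: [2.561, 1.819, 0.001]
contact_force: [0.7, -0.3, -0.1]
width: 0.0426
time: 4.6
position: [0.5114, -0.0233, 0.0717]
eef_rot: [2.561, 1.819, 0.001]
contact_force: [0.3, -0.0, 0.2]
width: 0.0434
t 4.60 x 1.10 y -55.83 z 71.71 | Fx 0.29 Fy 0.08 Fz 0.21
```

```bash

python3 -m creep '{"translation":[[0.0015,0,0],[0.0015,0,0]],"twist":[[0,0,0],[0,0,0]]}' >/dev/null; python3 f.py
python3 -m creep '{"translation":[[0.001,0,0]],"twist":[[0,0,0]]}' >/dev/null; python3 f.py
python3 -m creep '{"translation":[[0.001,0,0]],"twist":[[0,0,0]]}' >/dev/null; python3 f.py
python3 -m creep '{"translation":[[0.001,0,0]],"twist":[[0,0,0]]}' >/dev/null; python3 f.py
python3 -m creep '{"translation":[[0.001,0,0]],"twist":[[0,0,0]]}' >/dev/null; python3 f.py
python3 -m creep '{"translation":[[0.001,0,0]],"twist":[[0,0,0]]}' >/dev/null; python3 f.py
python3 -m creep '{"translation":[[0.001,0,0]],"twist":[[0,0,0]]}' >/dev/null; python3 f.py
```

```text
t 4.80 x 0.84 y -52.90 z 71.38 | Fx 0.13 Fy 0.41 Fz -0.39
t 4.90 x 0.80 y -51.92 z 71.30 | Fx -0.09 Fy 0.12 Fz 0.07
t 5.00 x 0.78 y -50.97 z 71.26 | Fx -0.62 Fy -0.30 Fz -0.25
t 5.10 x 0.82 y -50.03 z 71.29 | Fx -0.57 Fy -2.21 Fz 0.03
t 5.20 x 0.82 y -49.29 z 71.27 | Fx 0.13 Fy -1.98 Fz 0.51
t 5.30 x 0.82 y -48.23 z 71.27 | Fx -0.63 Fy -1.92 Fz -0.74
t 5.40 x 0.83 y -47.17 z 71.28 | Fx -0.30 Fy -1.62 Fz -0.35
```

Contact came at y≈-50.5 and it slides at about 2 N, as expected. I'll continue in smaller steps.

```bash

python3 -m creep '{"translation":[[0.001,0,0],[0.001,0,0]],"twist":[[0,0,0],[0,0,0]]}' >/dev/null; python3 f.py
python3 -m creep '{"translation":[[0.0005,0,0],[0.0005,0,0]],"twist":[[0,0,0],[0,0,0]]}' >/dev/null; python3 f.py
python3 -m creep '{"translation":[[0.0005,0,0],[0.0005,0,0]],"twist":[[0,0,0],[0,0,0]]}' >/dev/null; python3 f.py
python3 -m creep '{"translation":[[0.0005,0,0]],"twist":[[0,0,0]]}' >/dev/null; python3 f.py
```

```text
t 5.60 x 0.80 y -45.05 z 71.27 | Fx 0.78 Fy -2.56 Fz -0.13
t 5.80 x 0.80 y -44.03 z 71.29 | Fx -0.32 Fy -1.68 Fz -0.12
t 6.00 x 0.78 y -43.05 z 71.27 | Fx -0.58 Fy -2.06 Fz -0.31
t 6.10 x 0.79 y -42.55 z 71.27 | Fx -0.34 Fy -1.83 Fz -0.57
```

```bash

python3 -m creep '{"translation":[[0.0004,0,0]],"twist":[[0,0,0]]}' >/dev/null; python3 f.py
python3 -m creep '{"translation":[[0.0004,0,0]],"twist":[[0,0,0]]}' >/dev/null; python3 f.py
```

```text
t 6.20 x 0.79 y -42.14 z 71.28 | Fx 0.22 Fy -1.79 Fz -0.27
t 6.30 x 0.79 y -41.73 z 71.27 | Fx -0.05 Fy -1.38 Fz -0.03
```

```bash

python3 -m creep '{"translation":[[0.0004,0,0]],"twist":[[0,0,0]]}' >/dev/null; python3 f.py
python3 -m creep '{"translation":[[0.0004,0,0]],"twist":[[0,0,0]]}' >/dev/null; python3 f.py
```

```text
t 6.40 x 0.79 y -41.33 z 71.27 | Fx 0.60 Fy -1.72 Fz 0.39
t 6.50 x 0.80 y -40.93 z 71.27 | Fx 1.08 Fy -1.29 Fz 0.09
```

```bash

python3 -m creep '{"translation":[[0.0004,0,0]],"twist":[[0,0,0]]}' >/dev/null; python3 f.py
python3 -m creep '{"translation":[[0.0003,0,0]],"twist":[[0,0,0]]}' >/dev/null; python3 f.py
```

```text
t 6.60 x 0.79 y -40.56 z 71.26 | Fx 1.22 Fy -1.08 Fz 0.21
t 6.70 x 0.80 y -40.23 z 71.28 | Fx 0.20 Fy -1.56 Fz -0.58
```

```bash

python3 -m creep '{"translation":[[0.0004,0,0]],"twist":[[0,0,0]]}' >/dev/null; python3 f.py
python3 - <<'E'
from h import *
from rig import manip
p,d=manip.grab_frame("side");cv2.imwrite("pics/s3.png",cv2.resize(p[180:260,200:310,::-1],None,fx=7,fy=7,interpolation=cv2.INTER_CUBIC))
p,d=manip.grab_frame("wrist");cv2.imwrite("pics/w3.png",p[:,:,::-1])
E
```

```text
t 6.80 x 0.80 y -40.11 z 71.27 | Fx 0.35 Fy -4.40 Fz -0.35
```

View pics/s3.png

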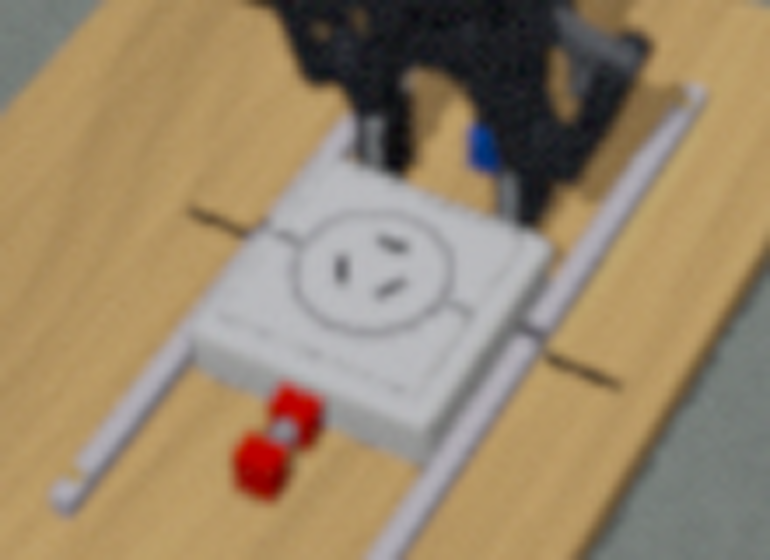

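View pics/w3.png

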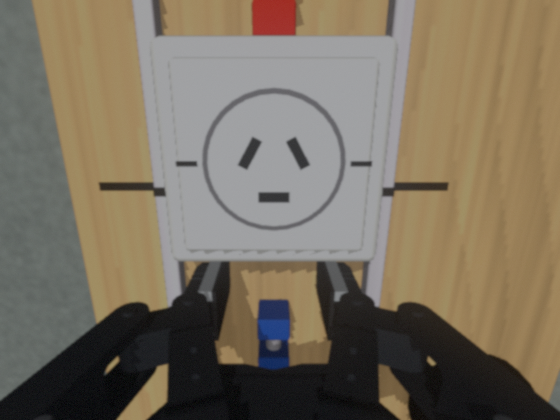

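The force jumped to 4.4 N and motion stalled, and the side view shows the outlet against the red buffer at (295,415). One tiny confirming step.

```bash
python3 f.py
python3 -m creep '{"translation":[[0.0001,0,0]],"twist":[[0,0,0]]}' >/dev/null; python3 f.py
```

```text
t 6.90 x 0.78 y -40.13 z 71.26 | Fx -0.39 Fy -3.11 Fz -0.05
t 7.00 x 0.79 y -40.09 z 71.28 | Fx 0.53 Fy -4.00 Fz -0.35
```

```bash

python3 -m creep '{"translation":[[0.0002,0,0],[0,0,0]],"twist":[[0,0,0],[0,0,0]]}' >/dev/null; python3 f.py; python3 -m creep '{"translation":[[0,0,0]],"twist":[[0,0,0]]}' >/dev/null; python3 f.py
```

```text
t 7.20 x 0.83 y -40.08 z 71.30 | Fx 0.39 Fy -5.84 Fz -0.43
t 7.30 x 0.85 y -40.10 z 71.31 | Fx -0.16 Fy -6.51 Fz -0.26
```

Red contact is confirmed at TCP y=-40.1 with 6 N and stalled. Backing off, lifting over, and coming down on the +y side, straddling the red stop.

```bash

python3 -m creep '{"translation":[[-0.003,0,0],[-0.007,0,0],[0,0,-0.02],[0,0,-0.03],[0,0,-0.01],[0,0,0]],"twist":[[0,0,0],[0,0,0],[0,0,0],[0,0,0],[0,0,0],[0,0,0]]}' >/dev/null; python3 f.py
python3 -m creep '{"translation":[[0.02,0,0],[0.035,0,0],[0.04,0,0],[0.03,0,0],[0.008,0,0],[0,0,0],[0,0,0]],"twist":[[0,0,0],[0,0,0],[0,0,0],[0,0,0],[0,0,0],[0,0,0],[0,0,0]]}' >/dev/null; python3 f.py
python3 - <<'E'
from h import *
from rig import manip
p,d=manip.grab_frame("side");cv2.imwrite("pics/s4.png",cv2.resize(p[130:290,140:360,::-1],None,fx=3.6,fy=3.6,interpolation=cv2.INTER_CUBIC))
p,d=manip.grab_frame("scene");cv2.imwrite("pics/sc4.png",cv2.resize(p[120:300,180:420,::-1],None,fx=3.3,fy=3.3,interpolation=cv2.INTER_CUBIC))
E
```

```text
t 7.90 x 2.16 y -49.49 z 133.00 | Fx 0.05 Fy 0.46 Fz 0.93
t 8.60 x 0.42 y 82.52 z 130.25 | Fx -0.10 Fy -0.85 Fz 0.38
```

View pics/s4.png

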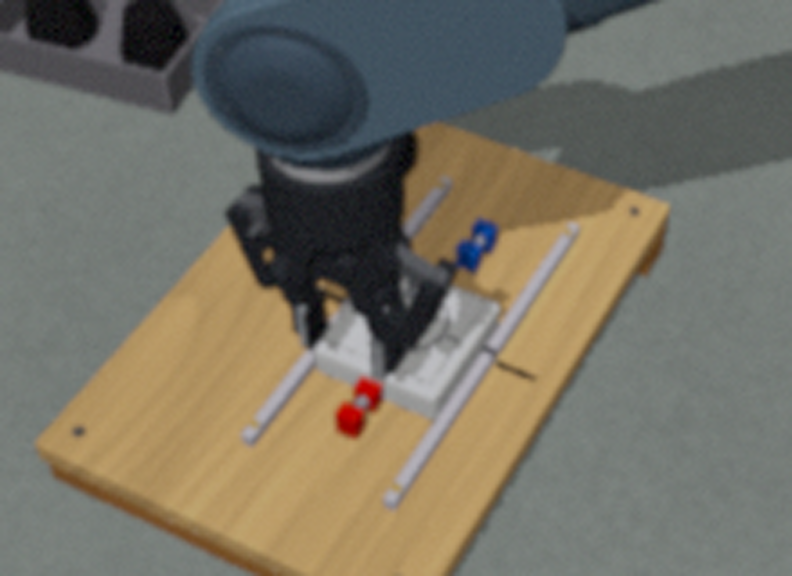

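View pics/sc4.png

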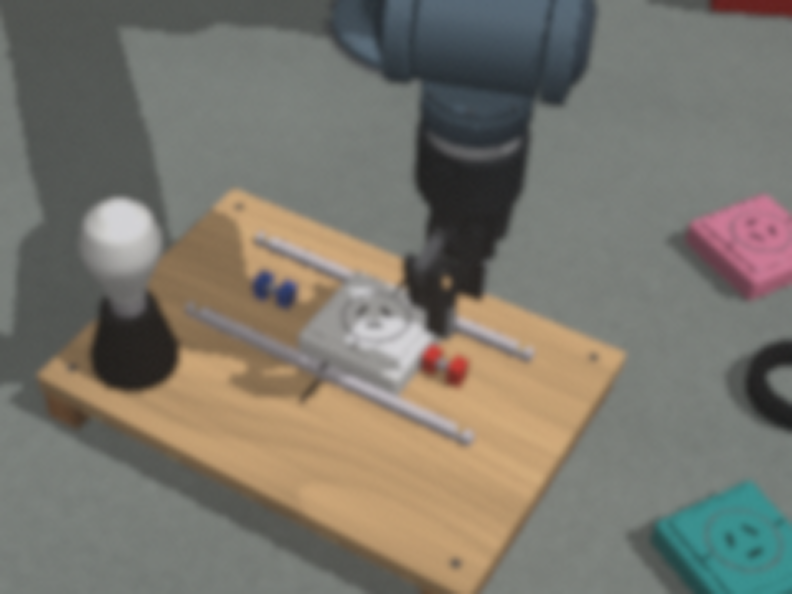

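The outlet is still at the red stop. The fingers hang at y=82.5, with their near edge at 71 against the outlet face at 61. Descending.

```bash

python3 -m creep '{"translation":[[0,0,0.02],[0,0,0.025],[0,0,0.01],[0,0,0.004],[0,0,0]],"twist":[[0,0,0],[0,0,0],[0,0,0],[0,0,0],[0,0,0]]}' >/dev/null; python3 f.py
python3 -m creep '{"translation":[[-0.002,0,0],[-0.002,0,0],[-0.002,0,0],[-0.001,0,0]],"twist":[[0,0,0],[0,0,0],[0,0,0],[0,0,0]]}' >/dev/null; python3 f.py
python3 -m creep '{"translation":[[-0.001,0,0]],"twist":[[0,0,0]]}' >/dev/null; python3 f.py
python3 -m creep '{"translation":[[-0.0005,0,0]],"twist":[[0,0,0]]}' >/dev/null; python3 f.py
python3 -m creep '{"translation":[[-0.0005,0,0]],"twist":[[0,0,0]]}' >/dev/null; python3 f.py
python3 -m creep '{"translation":[[-0.0005,0,0]],"twist":[[0,0,0]]}' >/dev/null; python3 f.py
python3 -m creep '{"translation":[[-0.0005,0,0]],"twist":[[0,0,0]]}' >/dev/null; python3 f.py
python3 -m creep '{"translation":[[-0.0005,0,0]],"twist":[[0,0,0]]}' >/dev/null; python3 f.py
python3 -m creep '{"translation":[[-0.0005,0,0]],"twist":[[0,0,0]]}' >/dev/null; python3 f.py
```

```text
t 9.20 x 1.01 y 83.03 z 72.28 | Fx -0.07 Fy 0.23 Fz -0.30
t 9.60 x 1.16 y 76.28 z 72.78 | Fx 0.17 Fy 1.08 Fz -0.68
t 9.70 x 0.99 y 75.35 z 72.53 | Fx -0.28 Fy -0.34 Fz -0.17
t 9.80 x 0.91 y 74.85 z 72.38 | Fx -0.14 Fy 0.16 Fz -0.07
t 9.90 x 0.90 y 74.40 z 72.33 | Fx 1.23 Fy 0.65 Fz 0.96
t 10.00 x 0.86 y 73.90 z 72.26 | Fx 0.32 Fy 0.97 Fz -0.02
t 10.10 x 0.88 y 73.41 z 72.29 | Fx -0.23 Fy 0.41 Fz -0.56
t 10.20 x 0.87 y 72.89 z 72.25 | Fx -0.05 Fy -0.34 Fz 0.89
t 10.30 x 0.88 y 72.42 z 72.28 | Fx 0.84 Fy -0.33 Fz 0.03
```

```bash

python3 -m creep '{"translation":[[-0.0004,0,0]],"twist":[[0,0,0]]}' >/dev/null; python3 f.py
python3 -m creep '{"translation":[[-0.0004,0,0]],"twist":[[0,0,0]]}' >/dev/null; python3 f.py
python3 -m creep '{"translation":[[-0.0004,0,0]],"twist":[[0,0,0]]}' >/dev/null; python3 f.py
python3 -m creep '{"translation":[[-0.0004,0,0]],"twist":[[0,0,0]]}' >/dev/null; python3 f.py
python3 -m creep '{"translation":[[-0.0004,0,0]],"twist":[[0,0,0]]}' >/dev/null; python3 f.py
python3 -m creep '{"translation":[[-0.0004,0,0]],"twist":[[0,0,0]]}' >/dev/null; python3 f.py
```

```text
t 10.40 x 0.91 y 72.00 z 72.29 | Fx 0.32 Fy -0.57 Fz 0.19
t 10.50 x 0.90 y 71.76 z 72.29 | Fx 0.05 Fy 1.53 Fz -1.03
t 10.60 x 0.89 y 71.43 z 72.28 | Fx 0.48 Fy 1.71 Fz -0.63
t 10.70 x 0.87 y 70.97 z 72.30 | Fx -0.60 Fy 1.47 Fz -1.00
t 10.80 x 0.87 y 70.51 z 72.29 | Fx 0.05 Fy 2.43 Fz -0.31
t 10.90 x 0.86 y 70.07 z 72.29 | Fx -0.29 Fy 2.15 Fz -0.42
```

Contact at 71.9 gives 2w=112.0 mm, so w=56.0, consistent with 45+11. Blue contact can't come before TCP y≈39.9.

```bash

python3 -m creep '{"translation":[[-0.001,0,0],[-0.0015,0,0],[-0.0015,0,0],[-0.0015,0,0],[-0.0015,0,0],[-0.0015,0,0],[-0.0015,0,0]],"twist":[[0,0,0],[0,0,0],[0,0,0],[0,0,0],[0,0,0],[0,0,0],[0,0,0]]}' >/dev/null; python3 f.py
python3 -m creep '{"translation":[[-0.0015,0,0],[-0.0015,0,0],[-0.0015,0,0],[-0.0015,0,0],[-0.0015,0,0],[-0.0015,0,0],[-0.0015,0,0]],"twist":[[0,0,0],[0,0,0],[0,0,0],[0,0,0],[0,0,0],[0,0,0],[0,0,0]]}' >/dev/null; python3 f.py
python3 -m creep '{"translation":[[-0.001,0,0],[-0.001,0,0],[-0.001,0,0],[-0.001,0,0]],"twist":[[0,0,0],[0,0,0],[0,0,0],[0,0,0]]}' >/dev/null; python3 f.py
```

```text
t 11.60 x 0.88 y 59.86 z 72.28 | Fx 0.15 Fy 1.23 Fz 0.25
t 12.30 x 0.86 y 49.38 z 72.28 | Fx -0.43 Fy 1.20 Fz -0.06
t 12.70 x 0.85 y 45.45 z 72.26 | Fx -0.72 Fy 1.25 Fz -0.47
```

```bash

python3 -m creep '{"translation":[[-0.001,0,0],[-0.001,0,0],[-0.0008,0,0],[-0.0007,0,0]],"twist":[[0,0,0],[0,0,0],[0,0,0],[0,0,0]]}' >/dev/null; python3 f.py
python3 -m creep '{"translation":[[-0.0005,0,0]],"twist":[[0,0,0]]}' >/dev/null; python3 f.py
python3 -m creep '{"translation":[[-0.0004,0,0]],"twist":[[0,0,0]]}' >/dev/null; python3 f.py
python3 - <<'E'
from h import *
from rig import manip
p,d=manip.grab_frame("scene");cv2.imwrite("pics/sc5.png",cv2.resize(p[170:260,220:340,::-1],None,fx=6.5,fy=6.5,interpolation=cv2.INTER_CUBIC))
E
```

```text
t 13.10 x 0.87 y 41.95 z 72.29 | Fx 0.23 Fy 1.85 Fz -0.95
t 13.20 x 0.87 y 41.47 z 72.29 | Fx 0.02 Fy 2.13 Fz -1.00
t 13.30 x 0.86 y 41.09 z 72.30 | Fx -0.93 Fy -0.21 Fz -0.87
```

View pics/sc5.png

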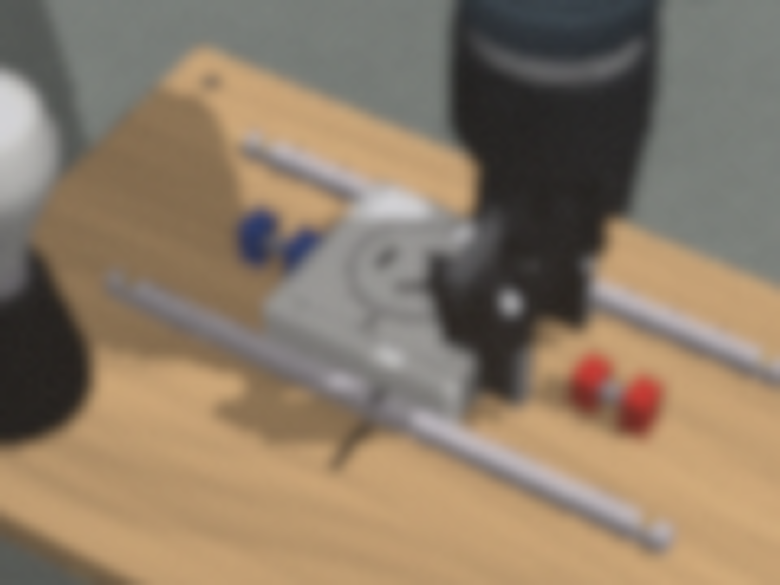

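The outlet is very near the blue buffer at (300,250). I'll use fine steps.

```bash

python3 -m creep '{"translation":[[-0.0004,0,0]],"twist":[[0,0,0]]}' >/dev/null; python3 f.py
python3 -m creep '{"translation":[[-0.0004,0,0]],"twist":[[0,0,0]]}' >/dev/null; python3 f.py
python3 -m creep '{"translation":[[-0.0004,0,0]],"twist":[[0,0,0]]}' >/dev/null; python3 f.py
```

```text
t 13.45 x 0.88 y 40.72 z 72.29 | Fx -0.11 Fy 1.33 Fz -0.76
t 13.55 x 0.88 y 40.32 z 72.30 | Fx 0.62 Fy 1.69 Fz -0.61
t 13.65 x 0.86 y 39.92 z 72.29 | Fx 0.03 Fy 1.39 Fz -0.46
```

```bash

python3 -m creep '{"translation":[[-0.0004,0,0]],"twist":[[0,0,0]]}' >/dev/null; python3 f.py
python3 -m creep '{"translation":[[-0.0004,0,0]],"twist":[[0,0,0]]}' >/dev/null; python3 f.py
```

```text
t 13.75 x 0.84 y 39.50 z 72.26 | Fx 0.51 Fy 1.90 Fz -0.77
t 13.85 x 0.86 y 39.09 z 72.26 | Fx 0.10 Fy 0.98 Fz -0.45
```

```bash

python3 -m creep '{"translation":[[-0.0004,0,0]],"twist":[[0,0,0]]}' >/dev/null; python3 f.py
python3 -m creep '{"translation":[[-0.0004,0,0]],"twist":[[0,0,0]]}' >/dev/null; python3 f.py
```

```text
t 13.95 x 0.85 y 38.78 z 72.29 | Fx -0.30 Fy 3.63 Fz -0.34
t 14.05 x 0.89 y 38.74 z 72.34 | Fx -0.42 Fy 5.12 Fz -0.59
```

```bash

python3 -m creep '{"translation":[[-0.0004,0,0]],"twist":[[0,0,0]]}' >/dev/null; python3 f.py
python3 -m creep '{"translation":[[-0.0004,0,0]],"twist":[[0,0,0]]}' >/dev/null; python3 f.py
```

```text
t 14.15 x 0.95 y 38.71 z 72.45 | Fx -0.19 Fy 7.17 Fz 0.57
t 14.25 x 0.94 y 38.66 z 72.52 | Fx -1.29 Fy 8.40 Fz -0.29
```

Blue contact at TCP y≈38.75, stalled with 5–8 N. The midpoint is (38.75−40.1)/2 = −0.68 and the half-travel is 16.6 mm, within the stated 16–26. So the final push from −y should end at TCP y ≈ −0.68−56.0 = −56.7. I'll back off and go round.

```bash

python3 -m creep '{"translation":[[0.003,0,0],[0.008,0,0],[0,0,-0.02],[0,0,-0.03],[0,0,-0.01],[0,0,0]],"twist":[[0,0,0],[0,0,0],[0,0,0],[0,0,0],[0,0,0],[0,0,0]]}' >/dev/null; python3 f.py
python3 -m creep '{"translation":[[-0.02,0,0],[-0.035,0,0],[-0.035,0,0],[-0.03,0,0],[-0.01,0,0],[0,0,0],[0,0,0]],"twist":[[0,0,0],[0,0,0],[0,0,0],[0,0,0],[0,0,0],[0,0,0],[0,0,0]]}' >/dev/null; python3 f.py
python3 - <<'E'
from h import *
from rig import manip
s=manip.sense();Tm=R.from_rotvec(s["eef_rot"]).as_matrix(); print(np.degrees(np.arctan2(Tm[1,0],Tm[0,0])))
p,d=manip.grab_frame("wrist");cv2.imwrite("pics/w6.png",p[:,:,::-1])
E
```

```text
t 14.85 x 2.16 y 48.95 z 134.06 | Fx 0.94 Fy 0.72 Fz 0.14
t 15.55 x 0.48 y -80.91 z 131.65 | Fx 0.32 Fy -0.14 Fz 0.15
70.76624384434676
```

View pics/w6.png

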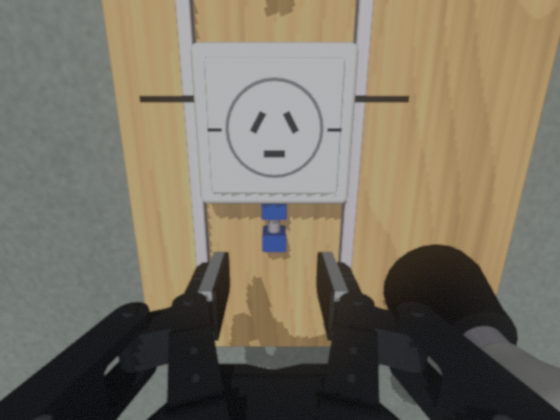

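The outlet rests at the blue buffer (275,210), with the fingers clear on the −y side and the lamp to the right. Descending and approaching.

```bash

python3 -m creep '{"translation":[[0,0,0.02],[0,0,0.025],[0,0,0.01],[0,0,0.005],[0,0,0]],"twist":[[0,0,0],[0,0,0],[0,0,0],[0,0,0],[0,0,0]]}' >/dev/null; python3 f.py
python3 -m creep '{"translation":[[0.002,0,0],[0.002,0,0],[0.001,0,0],[0.0005,0,0]],"twist":[[0,0,0],[0,0,0],[0,0,0],[0,0,0]]}' >/dev/null; python3 f.py
python3 -m creep '{"translation":[[0.0005,0,0]],"twist":[[0,0,0]]}' >/dev/null; python3 f.py
python3 -m creep '{"translation":[[0.0004,0,0]],"twist":[[0,0,0]]}' >/dev/null; python3 f.py
python3 -m creep '{"translation":[[0.0004,0,0]],"twist":[[0,0,0]]}' >/dev/null; python3 f.py
python3 -m creep '{"translation":[[0.0004,0,0]],"twist":[[0,0,0]]}' >/dev/null; python3 f.py
python3 -m creep '{"translation":[[0.0004,0,0]],"twist":[[0,0,0]]}' >/dev/null; python3 f.py
python3 -m creep '{"translation":[[0.0004,0,0]],"twist":[[0,0,0]]}' >/dev/null; python3 f.py
python3 -m creep '{"translation":[[0.0004,0,0]],"twist":[[0,0,0]]}' >/dev/null; python3 f.py
python3 -m creep '{"translation":[[0.0004,0,0]],"twist":[[0,0,0]]}' >/dev/null; python3 f.py
```

```text
t 16.10 x 0.63 y -81.00 z 72.04 | Fx 0.11 Fy -0.36 Fz 0.59
t 16.50 x 1.13 y -75.81 z 72.79 | Fx -0.03 Fy -1.07 Fz 0.45
t 16.60 x 0.93 y -75.42 z 72.56 | Fx 0.52 Fy 0.22 Fz -0.53
t 16.70 x 0.84 y -75.06 z 72.40 | Fx -0.07 Fy -0.12 Fz 0.23
t 16.80 x 0.80 y -74.66 z 72.31 | Fx 0.52 Fy 0.28 Fz -0.12
t 16.90 x 0.77 y -74.27 z 72.27 | Fx 0.07 Fy 0.37 Fz -0.07
t 17.00 x 0.79 y -73.88 z 72.27 | Fx -0.47 Fy -0.22 Fz -0.20
t 17.10 x 0.80 y -73.47 z 72.29 | Fx -0.03 Fy -0.40 Fz 0.03
t 17.20 x 0.82 y -73.14 z 72.28 | Fx 0.82 Fy -1.73 Fz 0.50
t 17.30 x 0.85 y -72.91 z 72.30 | Fx 0.80 Fy -1.48 Fz -0.41
```

Contact came at −73.2 as predicted, so w=56.0 is confirmed. Pushing on to −56.7.

```bash

python3 -m creep '{"translation":[[0.001,0,0],[0.001,0,0],[0.001,0,0],[0.001,0,0],[0.001,0,0],[0.001,0,0],[0.001,0,0],[0.001,0,0]],"twist":[[0,0,0],[0,0,0],[0,0,0],[0,0,0],[0,0,0],[0,0,0],[0,0,0],[0,0,0]]}' >/dev/null; python3 f.py
python3 -m creep '{"translation":[[0.001,0,0],[0.001,0,0],[0.001,0,0],[0.001,0,0],[0.001,0,0],[0.0005,0,0],[0.0005,0,0],[0,0,0]],"twist":[[0,0,0],[0,0,0],[0,0,0],[0,0,0],[0,0,0],[0,0,0],[0,0,0],[0,0,0]]}' >/dev/null; python3 f.py
```

```text
t 18.10 x 0.75 y -64.60 z 72.25 | Fx 0.52 Fy -0.63 Fz -0.17
t 18.90 x 0.80 y -58.55 z 72.28 | Fx -0.31 Fy -0.87 Fz 0.02
```

```bash

python3 -m creep '{"translation":[[0.0005,0,0],[0.0005,0,0],[0.0003,0,0],[0,0,0],[0,0,0]],"twist":[[0,0,0],[0,0,0],[0,0,0],[0,0,0],[0,0,0]]}' >/dev/null; python3 f.py
```

```text
t 19.40 x 0.79 y -57.33 z 72.28 | Fx 0.50 Fy -1.21 Fz -1.18
```

```bash

python3 -m creep '{"translation":[[0.0003,0,0],[0.0003,0,0],[0,0,0],[0,0,0]],"twist":[[0,0,0],[0,0,0],[0,0,0],[0,0,0]]}' >/dev/null; python3 f.py
```

```text
t 19.80 x 0.81 y -56.76 z 72.29 | Fx -0.78 Fy -0.93 Fz -0.20
```

At target. Now I'll withdraw and check with a picture.

```bash

python3 -m creep '{"translation":[[-0.002,0,0],[-0.008,0,0],[-0.005,0,0],[0,0,-0.02],[0,0,-0.03],[0,0,-0.04],[0,0,-0.04],[0,0,0]],"twist":[[0,0,0],[0,0,0],[0,0,0],[0,0,0],[0,0,0],[0,0,0],[0,0,0],[0,0,0]]}' >/dev/null; python3 f.py
python3 -m creep '{"translation":[[0,0,-0.02],[0,0,0],[0,0,0]],"twist":[[0,0,0],[0,0,0],[0,0,0]]}' >/dev/null
python3 - <<'E'
from h import *
from rig import manip
a=np.radians(70.8);Y=np.array([np.cos(a),np.sin(a)]);X=np.array([np.sin(a),-np.cos(a)]);O=np.array([.5287,.0298])
c=manip.calibration("wrist");p,d=manip.grab_frame("wrist");P=pts(d,c);B=np.stack([(P[...,:2]-O)@X,(P[...,:2]-O)@Y,P[...,2]],-1)*1e3
h=cv2.cvtColor(p,cv2.COLOR_RGB2HSV).astype(int);cv2.imwrite("pics/w7.png",p[:,:,::-1])
z=B[...,2];roi=np.zeros(z.shape,bool);roi[:250,150:450]=1
w=roi&(z>68)&(z<80)&(h[...,1]<40)
k,l,s,cc=cv2.connectedComponentsWithStats(w.astype(np.uint8));j=1+np.argmax(s[1:,4])
print("outlet",cv2.minAreaRect(B[l==j][:,:2].astype(np.float32)))
dk=roi&(abs(z-45)<8)&(h[...,2]<75)&(abs(B[...,0])>54)&(abs(B[...,0])<75)&(abs(B[...,1])<25)
for sg in (-1,1): b=B[dk&(np.sign(B[...,0])==sg)];print("mark",len(b),np.median(b,0) if len(b) else 0)
for q,m in (("red",((h[...,0]<8)|(h[...,0]>172))&(h[...,1]>150)),("blue",(abs(h[...,0]-115)<12)&(h[...,1]>130))):
    b=B[m&roi&(z>61)&(z<69)];print(q,b[:,1].min(),b[:,1].max())
for n in("side","scene"):
    p,d=manip.grab_frame(n);cv2.imwrite(f"pics/{n}7.png",p[:,:,::-1])
E
```

```text
t 20.60 x 4.51 y -71.97 z 208.94 | Fx 0.74 Fy -0.44 Fz 0.32
outlet ((0.022121429443359375, -0.5426597595214844), (89.5108871459961, 89.63965606689453), 89.94239044189453)
mark 21 [-65.63136951  -0.24968463  45.93613027]
mark 20 [65.29377756 -0.39668907 46.13296833]
red 61.02191818002039 73.00493998566614
blue -95.18405434182898 -61.77837945366858
```

View pics/w7.png

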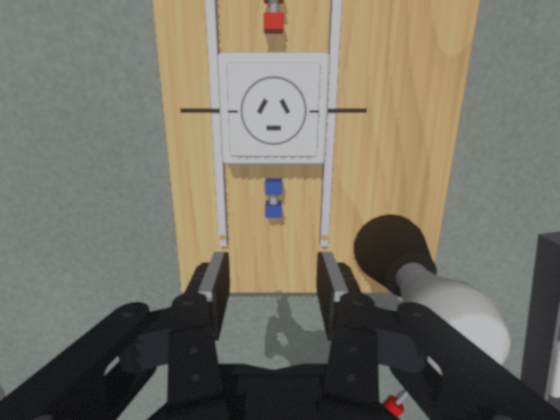

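View pics/scene7.png

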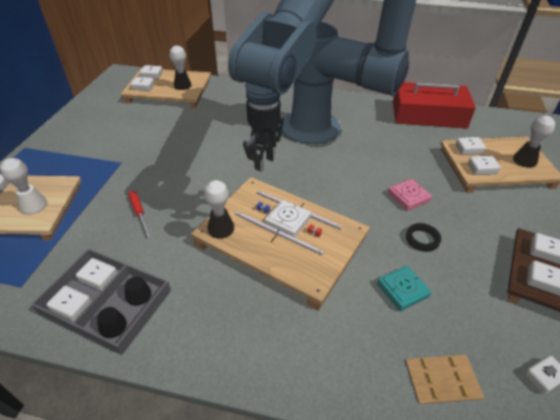

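The wrist view shows the outlet's side ticks in line with the black mark at row 111. Measured y is −0.54 for the outlet, −0.32 for the mark and −0.68 for the touch midpoint, so they agree within 0.4 mm. The lamp, tape and screwdriver are at the same pixels as before, and the hand is clear.

```bash
python3 -c "
from rig import manip
print(manip.close_job(), manip.sense()['time'])"
```

```text
the job is handed in; nothing more can be done
the job is handed in; nothing more can be done
```

The outlet now rests centred on the black mark, the hand is drawn clear, and the job is handed in, at about 21 s of the 64 s allowed.

- **Red stop:** I pushed the outlet from its −y side until it stalled. It slid at about 2 N and read at most 6.5 N against the stop.
- **Blue stop:** I then pushed it from its +y side until it stalled, reading at most 8.4 N. Both stay under the 12 N limit.
- **Centring:** The two touches put the places where it met the stops 16.6 mm either side of their midpoint. I pushed it back from the −y side to that midpoint, using the hand-to-outlet-centre distance found by touch (56.0 mm).

**Last checks:** After withdrawing, the wrist camera put the outlet centre about 0.2 mm from the mark's measured line, and within 0.15 mm of the midpoint found by touch. The mark and that midpoint differ by about 0.4 mm, roughly the precision of the measurements. By eye, the lamp, tape and screwdriver appear where they were in the first picture. No check failed.

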